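# Lay the bars of a xylophone in order of length

## Task

Finish the little xylophone on the bench: lay its five loose wooden bars across the two rails in order of length, the longest at the wide end of the frame down to the shortest at the narrow end. Each bar lies flat on both felt pads of its own seat, between the spacer buttons, square across the frame and centred so that it sticks out equally past both rails.

Things in the scene. Friction and masses are not known exactly. Their poses are not given: they have to be found in the camera images.
- bar_1: Loose wooden xylophone bar, the shortest of five: 112 mm long (its y axis), 24 mm wide (its x axis), 16 mm thick, reddish-brown wood with a small dark tack near each end. Starts lying flat on the worktop. Origin: centre of its underside; z up. All five are alike but for length: 112, 134, 156, 178 and 200 mm.
- bar_2: Loose wooden xylophone bar, the second shortest of five: 134 mm long (its y axis), 24 mm wide (its x axis), 16 mm thick, reddish-brown wood with a small dark tack near each end. Starts lying flat on the worktop. Origin: centre of its underside; z up. All five are alike but for length: 112, 134, 156, 178 and 200 mm.
- bar_3: Loose wooden xylophone bar, the middle of five: 156 mm long (its y axis), 24 mm wide (its x axis), 16 mm thick, reddish-brown wood with a small dark tack near each end. Starts lying flat on the worktop. Origin: centre of its underside; z up. All five are alike but for length: 112, 134, 156, 178 and 200 mm.
- bar_4: Loose wooden xylophone bar, the second longest of five: 178 mm long (its y axis), 24 mm wide (its x axis), 16 mm thick, reddish-brown wood with a small dark tack near each end. Starts lying flat on the worktop. Origin: centre of its underside; z up. All five are alike but for length: 112, 134, 156, 178 and 200 mm.
- bar_5: Loose wooden xylophone bar, the longest of five: 200 mm long (its y axis), 24 mm wide (its x axis), 16 mm thick, reddish-brown wood with a small dark tack near each end. Starts lying flat on the worktop. Origin: centre of its underside; z up. All five are alike but for length: 112, 134, 156, 178 and 200 mm.
- seat_1: The first seat, at the narrow end (for the shortest bar) of the xylophone frame: a grey felt pad on each pale rail, pads 62 mm apart. Origin: midway between the pads at the felt's top, 36 mm above the worktop; x along the row to the wide end, y across the rails (the way the bar lies), z up. The frame, about 290 mm long, is one rigid immovable piece; its place and turn vary.
- seat_2: The second seat from the narrow end (for the second shortest bar) of the xylophone frame: a grey felt pad on each pale rail, pads 74 mm apart. Origin: midway between the pads at the felt's top, 36 mm above the worktop; x along the row to the wide end, y across the rails (the way the bar lies), z up. Seats are 50 mm apart; the two rails converge.
- seat_3: The middle seat (for the middle bar) of the xylophone frame: a grey felt pad on each pale rail, pads 86 mm apart. Origin: midway between the pads at the felt's top, 36 mm above the worktop; x along the row to the wide end, y across the rails (the way the bar lies), z up. Dark round buttons 16 mm across stand on both rails halfway between seats, leaving 34 mm for a bar.
- seat_4: The second seat from the wide end (for the second longest bar) of the xylophone frame: a grey felt pad on each pale rail, pads 98 mm apart. Origin: midway between the pads at the felt's top, 36 mm above the worktop; x along the row to the wide end, y across the rails (the way the bar lies), z up. The buttons rise 8.5 mm above the felt.
- seat_5: The last seat, at the wide end (for the longest bar) of the xylophone frame: a grey felt pad on each pale rail, pads 110 mm apart. Origin: midway between the pads at the felt's top, 36 mm above the worktop; x along the row to the wide end, y across the rails (the way the bar lies), z up. Rails are 16 mm wide, tops 33 mm above the worktop, open between.

How it is judged:
By the outcome, as a careful person would: the job done as asked, in the order asked, and still so for the second after the job is handed in, with the robot touching nothing.
It also fails if it takes over 115 s, if anything falls off the work surface, if the arm or the gripper's body presses on something with over 40 N, if the wrist force passes 120 N, or if a joint passes its speed limit or range.

## Robot

A 6-joint arm with a two-finger parallel gripper is mounted at the origin on a cart in front of the work surface, level with it; the furniture and walls round the work are solid. World frame = base frame: x ahead of the robot, y to its left, z up, the work surface at z = 0. Lengths are in m, angles in rad, forces in N, time in s.
With the tool pointing down it reaches from about 0.3 to 0.775 m from the base axis. Payload 14.6 kg.
Tool frame: the origin (TCP) lies at the very end of the fingers, on their centre line; the grasp point (between the pads) lies 19 mm behind it (ctrl.grip_depth is the distance from the TCP to the grasp point, in m); z points along the fingers, y is the line along which they close (so a half turn about z gives the same grasp; the last joint's range is limited). The gripper opens to 85 mm and grips with 20 to 120 N. Pads are 22 mm wide; open, the fingers measure 114 mm over their backs; the gripper's body (76 mm by 85 mm) begins 54 mm behind the grasp point. The pads swing forward as they close: fully open they stand 13 mm farther back than shut.
Start: joints at [-1.333, 0.3, 1.521, -0, 1.321, -0.067], TCP at [0.165, -0.525, 0.231] pointing down, gripper open.
Joint ranges: [-3.03, 3.03], [-0.79, 2.21], [0.23, 2.52], [-1.04, 4.18], [0, 3.07], [-2.55, 2.55]. Speed limits (rad/s): [2.22, 2.22, 2.57, 3.14, 3.14, 3.14].

## Interface

Orientations are given as [roll, pitch, yaw] about the fixed x, y, z axes, in that order (R = Rz(yaw) Ry(pitch) Rx(roll)).
In Python, from cell import ctrl gives the robot as it stands. Calls block until the motion is done:
- ctrl.move_to(position, orientation): joint-space move of the TCP to a pose.
- ctrl.move_l(position, attitude=None, velocity=0.15, contact_N=None): straight line of the TCP; attitude=None keeps the orientation; velocity is the mean speed in m/s. With contact_N (N) it stops when the force on the tool has changed by that much, and returns True; else False.
- ctrl.movej(angles): joint-space move.
- ctrl.command_gripper(opening): opening from 0.0 (shut) to 1.0 (fully open); the grip force is fixed at half the most; returns when the fingers have stopped.
- ctrl.dwell(seconds).
- ctrl.inverse_kinematics(position, orientation): joint angles nearest the present ones, or None.
- ctrl.sense(): the state.
- ctrl.camera(name): name is "side" or "top"; returns a dict with "color" (384x512x3 uint8, red, green, blue), "fx", "fy", "cx", "cy" (pixels), "R" (3x3) and "t" (3): a world point X has camera coordinates R X + t. Camera axes: x right, y down, z forward; pixel columns grow to the right and rows downward; lengths in m; the calibration is good to about 2 mm. A picture is of the moment at which its call begins. There is no depth.
A pose or a line that the arm cannot do raises ctrl.IKError and nothing moves.
- ctrl.sign_off(): hands the job in; it is judged then, once.
Trained networks look in a picture, given as the dict that the camera call returned (one of the last four; its "shot" number tells which), for a name from the list of things; names that differ only in an ending like _2 or _b are one class to them, and where a whole thing is asked for, a point or a joint stands for the part that bears it (a point fixed in the world has none). Each returns a list of dicts, best first, with "confidence" (0 to 1); they miss things now and then, are a little off and sometimes report something else, mostly with a low value. They report only what shows in the picture. A call takes as long as a camera call.
- ctrl.silhouettes(picture, thing): "pixels" (384x512 bool, what is visible of it) and "rect" ([centre column, centre row, width, height] in pixels, round what is visible of it).
The state is a dict: "clock": time; "joint_positions": joint angles; "qvel": joint speeds; "joint_torque": joint torques, N m; "position": TCP position; "eef_rot": TCP orientation; "force": force on the tool from outside, world axes, zero at the start; "wrist_torque": the same for the moment, N m; "width": opening from 0.0 (shut) to 1.0 (fully open); "gripper_force": force on a finger pad.
Only numpy, scipy, OpenCV 4.12 (cv2) and the standard library are available. Lean on these libraries where they do the work, as an engineer would, in place of code of your own. Each camera call takes 0.05 s, during which the arm holds its last target. There are 200 camera calls.

## Working session

There is one attempt and no reset: what is moved stays moved. The work goes in short steps, each a Python script; the robot and the scene stay as the last script left them, time stands still between calls to the robot, and variables do not carry over. Pictures are saved under pics/ and viewed, at most 14 in all, crops included, and the job is handed in when it is done.

```bash
ls; mkdir -p pics; python3 - <<'E'
from cell import ctrl
import cv2,numpy as np
for n in("top","side"):
    p=ctrl.camera(n); cv2.imwrite(f"pics/{n}0.png",cv2.resize(p["color"][:,:,::-1],(800,600),interpolation=cv2.INTER_CUBIC))
    print(n,p["fx"],p["fy"],p["cx"],p["cy"],np.round(p["R"],3).tolist(),np.round(p["t"],3), "cam",np.round(-np.array(p["R"]).T@p["t"],3))
    for th in("bar_1","seat_1"):
        for d in ctrl.silhouettes(p,th): print(th,round(d["confidence"],2),np.round(d["rect"],1),d["pixels"].sum())
print(ctrl.sense())
E
```

```text
pics
top 380.58907196045374 380.58907196045374 258.18731448775543 196.0954743015731 [[0.021, -1.0, 0.006], [-0.99, -0.021, -0.137], [0.137, -0.003, -0.991]] [0.075 0.579 1.038] cam [0.43  0.09  1.107]
bar_1 0.92 [314.4 228.8  38.9  40.5] 380
bar_1 0.78 [277.4 189.2  47.6  54.3] 598
bar_1 0.74 [266.1 160.6  55.3  45.3] 499
bar_1 0.65 [301.9 204.4  34.9  24.7] 313
bar_1 0.57 [367.4 175.5  44.9  39.8] 436
seat_1 0.55 [211.  190.3  28.   22. ] 106
seat_1 0.49 [181.2 229.9  38.4  25.9] 94
seat_1 0.46 [168.4 244.8  37.1  30.3] 115
side 403.0899068659762 403.0899068659762 244.3658925417825 196.30144754997872 [[-0.886, -0.464, 0.013], [-0.319, 0.589, -0.742], [0.336, -0.662, -0.67]] [0.506 0.191 0.883] cam [0.213 0.706 0.727]
bar_1 0.95 [283.8 192.6  29.5  32.6] 372
bar_1 0.93 [193.9 200.6  21.9  53.2] 477
bar_1 0.76 [256.8 194.6  25.5  24.8] 342
bar_1 0.72 [228.7 203.8  30.8  55.5] 529
bar_1 0.69 [255.2 149.1  20.2  35.9] 288
seat_1 0.78 [226.1 312.2  63.2  41.9] 261
seat_1 0.67 [194.3 258.4  34.5  22.3] 123
seat_1 0.47 [215.  294.4  55.6  32.2] 225
seat_1 0.45 [205.4 276.5  49.3  30.4] 147
{'clock': 0.3, 'joint_positions': array([-1.33260399e+00,  3.00087229e-01,  1.52116938e+00, -1.21398825e-06,
        1.32069391e+00, -6.66173597e-02]), 'qvel': array([ 0.00042871, -0.00216712, -0.00160706, -0.00069336,  0.00128253,
        0.00111563]), 'joint_torque': array([-3.24695447e-04, -5.42832148e+01, -3.61524546e+01, -6.72154488e-05,
        2.05527715e-03, -2.35754106e-05]), 'position': array([ 0.16503195, -0.52457992,  0.23110613]), 'eef_rot': array([-3.14123550e+00, -2.26491201e-05,  3.04809995e-01]), 'force': array([ 0.47150025, -0.40225323, -0.25702739]), 'wrist_torque': array([0.01277188, 0.04093334, 0.02590322]), 'gripper_force': 0.0, 'width': 1.0018622851292907}
```

View pics/top0.png

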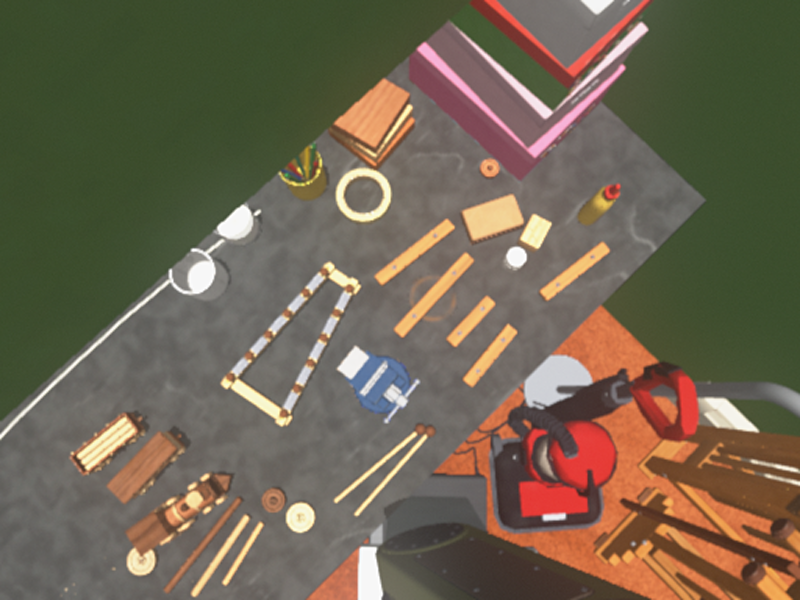

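View pics/side0.png

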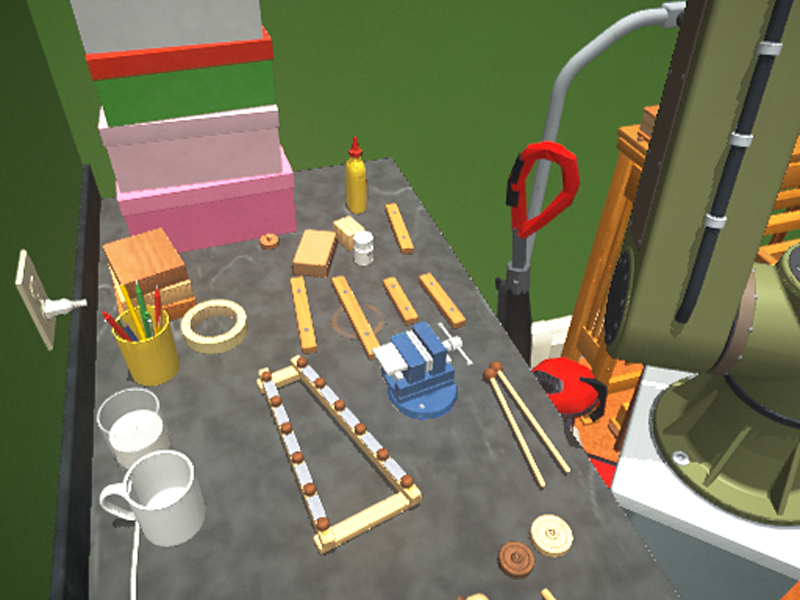

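The top view shows the five bars at about (415,252), (434,295), (471,321), (490,355) and (575,271) on the 800x600 picture. The frame's narrow end is at (340,275) and its wide end at (255,400), with the vise beside it at (380,385). Next I fit models to both views.

```bash
cat > vis.py <<'E'
import cv2,numpy as np
from scipy.optimize import minimize
def proj(p,X):
    c=np.atleast_2d(X)@np.array(p["R"]).T+p["t"]
    return c[:,:2]/c[:,2:]*[p["fx"],p["fy"]]+[p["cx"],p["cy"]]
def unproj(p,uv,z):
    R=np.array(p["R"]);o=-R.T@p["t"];d=R.T@np.array([(uv[0]-p["cx"])/p["fx"],(uv[1]-p["cy"])/p["fy"],1])
    return (o+d*(z-o[2])/d[2])[:2]
def T(q,P):  # q=x,y,yaw ; P local
    c,s=np.cos(q[2]),np.sin(q[2]);P=np.asarray(P,float)
    return np.c_[P[:,0]*c-P[:,1]*s+q[0],P[:,0]*s+P[:,1]*c+q[1],P[:,2]]
def fill(p,X,shape=(384,512),k=4):
    m=np.zeros((shape[0]*k,shape[1]*k),np.float32)
    h=cv2.convexHull(proj(p,X).astype(np.float32))[:,0]
    cv2.fillConvexPoly(m,np.round(((h+.5)*k-.5)*16).astype(np.int32),1.,shift=4)
    return cv2.resize(m,shape[::-1],interpolation=cv2.INTER_AREA)
def box(L,z0=0,w=.024,t=.016): return [(a*w/2,b*L/2,z0+h) for a in(-1,1) for b in(-1,1) for h in(0,t)]
def sat(p): 
    h=cv2.cvtColor(p["color"],cv2.COLOR_RGB2HSV).astype(np.float32); return h
def fit_bar(p,pix,z0=0,L=None,q0=None):
    roi=cv2.dilate(pix.astype(np.uint8),np.ones((9,9)))>0
    S=np.clip((sat(p)[...,1]-60)/80,0,1)*roi; S=np.maximum(S,cv2.morphologyEx(S,cv2.MORPH_CLOSE,np.ones((3,3))))
    v,u=np.nonzero(S>.5); c=unproj(p,(u.mean(),v.mean()),z0+.01)
    g=np.array([unproj(p,a,z0+.01) for a in zip(u,v)]); ev,E=np.linalg.eigh(np.cov(g.T))
    x0=[*c,np.arctan2(-E[0,1],E[1,1]),L or np.sqrt(12*ev[1])]
    f=lambda x:((fill(p,T(x,box(L or x[3],z0)))-S)[roi]**2).sum()
    n=3 if L else 4
    x0=np.array(x0[:n]); sim=np.vstack([x0]+[x0+d for d in np.diag([.006,.006,.06,.01][:n])])
    r=minimize(f,x0,method="Nelder-Mead",options=dict(initial_simplex=sim,xatol=1e-4,fatol=1e-2))
    return r.x,r.fun,S.sum()
a=np.linspace(0,2*np.pi,12,endpoint=False)
def disc(x,y): return [(x+.008*np.cos(t),y+.008*np.sin(t),z) for t in a for z in(.034,.0445)]
BT=[disc(-.025+.05*i,s*(.028+.006*i)) for i in range(6) for s in(-1,1)]  # frame origin = seat_1
def fit_frame(p,x0):
    h=sat(p); B=(h[...,1]/255)*(1-h[...,2]/255)          # dark saturated
    B=np.clip(B/.3,0,1)
    def f(q):
        m=sum(fill(p,T(q,b)) for b in BT)
        ring=cv2.dilate(m,np.ones((5,5)))-m
        return -(B*m).sum()/m.sum()+(B*np.clip(ring,0,1)).sum()/ring.sum()
    best=None
    for dx in(-.015,0,.015):
        for dy in(-.015,0,.015):
            q=np.array(x0)+[dx,dy,0]; sim=np.vstack([q]+[q+d for d in np.diag([.008,.008,.06])])
            r=minimize(f,q,method="Nelder-Mead",options=dict(initial_simplex=sim,xatol=2e-4,fatol=1e-4,maxfev=90))
            if best is None or r.fun<best.fun: best=r
    return best.x,best.fun
E
cat > m.py <<'E'
from cell import ctrl
from vis import *
import json
P={n:ctrl.camera(n) for n in("top","side")}
t=P["top"]; k=1.5625
A=unproj(t,np.array((340,278))/k,.036);Bp=unproj(t,np.array((255,400))/k,.036)
d=Bp-A; yaw=np.arctan2(d[1],d[0]); u=d/np.linalg.norm(d); q0=[*(A+u*.045),yaw]
print("len",np.linalg.norm(d),np.round(q0,3))
for n,p in P.items():
    q,f=fit_frame(p,q0); print(n,"frame",np.round(q,4),round(f,3)); P[n]["q"]=q
    im=cv2.resize(p["color"][:,:,::-1],None,fx=4,fy=4,interpolation=cv2.INTER_CUBIC)
    for b in BT: cv2.polylines(im,[cv2.convexHull((proj(p,T(q,b))*4+1.5).astype(np.int32))],1,(0,255,0),1)
    for s in ctrl.silhouettes(p,"bar_1"):
        if s["confidence"]<.3: continue
        x,f,a0=fit_bar(p,s["pixels"]); print(n,"bar",np.round(x,4),round(float(f),1),round(float(a0)))
        cv2.polylines(im,[cv2.convexHull((proj(p,T(x,box(x[3])))*4+1.5).astype(np.int32))],1,(255,0,0),1)
    y0,x0=(600,520) if n=="top" else (480,560)
    cv2.imwrite(f"pics/{n}1.png",cv2.resize(im[y0-80:y0+520,x0:x0+1050] ,(800,457)) if n=="top" else cv2.resize(im[y0:y0+950,x0:x0+800],(505,600)))
E
python3 m.py
```

```text
len 0.26542745449046035 [0.59  0.229 2.572]
top frame [0.6028 0.2243 2.5741] -0.352
top bar [ 0.6567 -0.232   0.6829  0.1531] 5.3 434
top bar [0.6868 0.0698 0.6973 0.176 ] 6.7 503
top bar [ 0.4946 -0.0727  0.8924  0.1334] 4.2 397
top bar [0.6059 0.0321 0.8454 0.1994] 9.3 596
top bar [ 0.5573 -0.0369  0.8304  0.1111] 5.3 322
side frame [0.6011 0.2288 2.5764] -0.413
side bar [0.6122 0.0272 0.8481 0.1746] 47.8 555
side bar [ 0.4935 -0.0699  0.8864  0.1301] 18.3 400
side bar [0.6816 0.0765 0.6867 0.2218] 74.8 531
side bar [ 0.5428 -0.0228  0.8248  0.1427] 41.7 347
side bar [ 0.6546 -0.2285  0.6759  0.1505] 9.9 286
side bar [ 0.412   0.3375 -0.5422  0.1963] 121.0 219
```

View pics/top1.png

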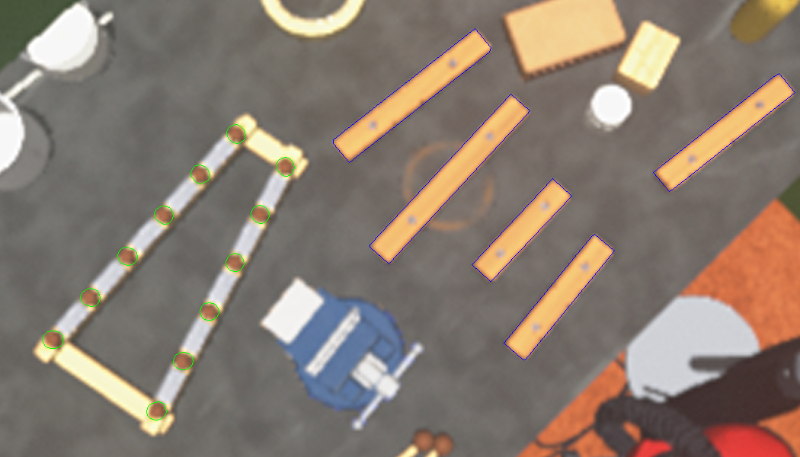

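View pics/side1.png

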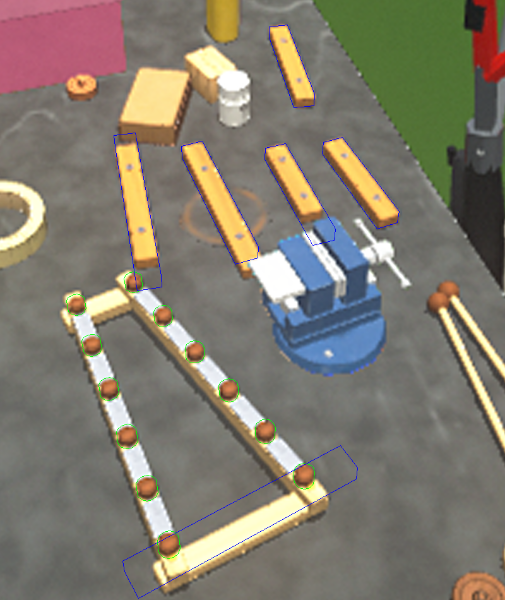

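The overlays match: every button is outlined, and the bar lengths come out at 153, 176, 133, 199 and 111 mm in the top view. The side view is offset from it by about (-1.6, +3.6) mm, so I split the difference. Now I place bar_5 first.

```bash
cat > act.py <<'E'
from cell import ctrl
from vis import *
OFF=np.array([-.0008,.0018])   # half of the top/side camera disagreement
FR=np.array([.6028,.2243,2.575])
BARS={3:(.6567,-.232,.6829),4:(.6868,.0698,.6973),2:(.4946,-.0727,.8924),5:(.6059,.0321,.8454),1:(.5573,-.0369,.8304)}
LEN={1:.112,2:.134,3:.156,4:.178,5:.2}
ZG=.003; UP=.15
def seat(k): return np.append(T(FR,[(.05*(k-1),0,0)])[0,:2],FR[2])
def place(k,corr=(0,0)):
    b=BARS[k]; p=np.array(b[:2])+OFF; o=[np.pi,0,b[2]+np.pi/2]
    ctrl.move_to([*p,UP-.03],o)
    ctrl.command_gripper(.5)
    ctrl.move_l([*p,ZG],velocity=.12)
    ctrl.command_gripper(0); s=ctrl.sense(); print(k,"grip w",round(s["width"],3),"F",round(float(np.max(s["gripper_force"])),1),"z",round(s["position"][2],4),"t",round(s["clock"],1))
    ctrl.move_l([*p,UP],velocity=.3)
    s=seat(k); q=s[:2]+OFF+corr; o=[np.pi,0,s[2]-np.pi/2]
    ctrl.move_to([*q,UP],o)
    ctrl.move_l([*q,ZG+.036+.012],velocity=.2)
    c=ctrl.move_l([*q,ZG+.036-.001],velocity=.03,contact_N=6)
    st=ctrl.sense(); print(" w",round(st["width"],3),"contact",c,"z",round(st["position"][2],4),np.round(st["position"][:2]-q,4))
    ctrl.command_gripper(.42)
    ctrl.move_l([*q,.12],velocity=.25); print(" t",round(ctrl.sense()["clock"],1))
def check(ks,name):
    n=name; p=ctrl.camera("top"); S=ctrl.silhouettes(p,"bar_1"); im=cv2.resize(p["color"][:,:,::-1],None,fx=4,fy=4,interpolation=cv2.INTER_CUBIC)
    for k in ks:
        pix=fill(p,T(seat(k),box(LEN[k],.036)))>.5
        x,f,_=fit_bar(p,pix,.036,L=LEN[k]); c=T(FR,[(0,0,0)]);
        d=x[:2]-seat(k)[:2]; cc,ss=np.cos(FR[2]),np.sin(FR[2])
        print("bar",k,"dx,dy mm",np.round(1e3*np.array([d[0]*cc+d[1]*ss,-d[0]*ss+d[1]*cc]),1),"dyaw deg",round(float(np.degrees((x[2]-FR[2]+np.pi/2)%np.pi-np.pi/2)),1),"res",round(float(f),1))
        cv2.polylines(im,[cv2.convexHull((proj(p,T(x,box(LEN[k],.036)))*4+1.5).astype(np.int32))],1,(255,0,0),1)
    cv2.imwrite(f"pics/{n}.png",im[520:1120,520:1320])
E
python3 - <<'E'
from act import *
place(5)
b=np.array(BARS[1][:2])+OFF
ctrl.move_to([*b,.12],[np.pi,0,BARS[1][2]+np.pi/2])
check([5],"c5")
E
```

```text
5 grip w 0.264 F 59.7 z 0.004 t 5.0
 w 0.26 contact True z 0.04 [0.0003 0.0002]
 t 9.2
bar 5 dx,dy mm [1.7 1.1] dyaw deg -0.1 res 114.0
```

View pics/c5.png

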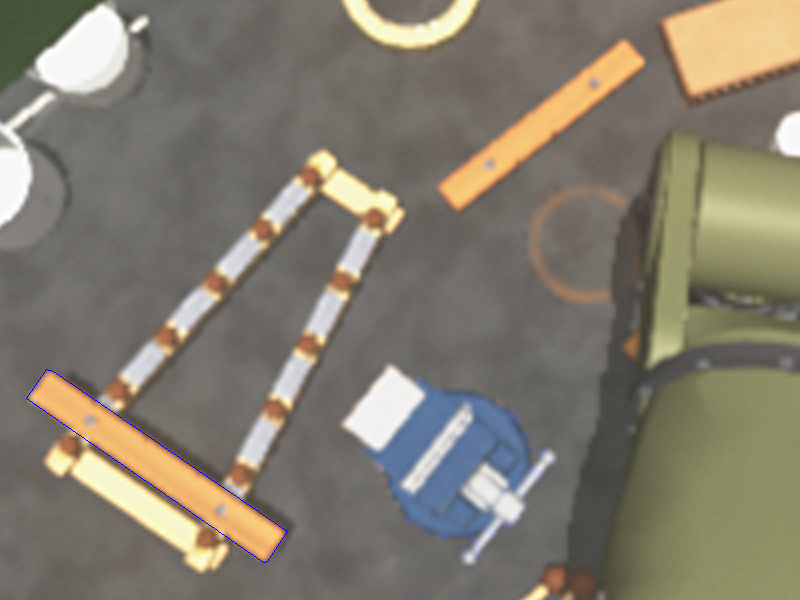

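The crop shows bar_5 lying square on seat 5, from about (30,400) to (285,535), and clear of the buttons. I place the remaining bars next.

```bash
python3 - <<'E'
from act import *
for k in(4,3,2,1): place(k)
ctrl.move_to([.165,-.525,.231],[np.pi,0,.305])
check([5,4,3,2,1],"call")
p=ctrl.camera("side"); cv2.imwrite("pics/sidef.png",cv2.resize(p["color"][190:384,120:340,::-1],None,fx=3,fy=3,interpolation=cv2.INTER_CUBIC))
print(ctrl.sense()["clock"])
E
```

```text
4 grip w 0.261 F 60.6 z 0.0042 t 13.5
 w 0.26 contact True z 0.0401 [0.0003 0.0002]
 t 17.5
3 grip w 0.257 F 60.5 z 0.0042 t 21.2
 w 0.262 contact True z 0.0401 [0.0003 0.0001]
 t 25.6
2 grip w 0.263 F 59.7 z 0.0039 t 29.1
 w 0.259 contact True z 0.0399 [0.0003 0.0001]
 t 33.3
1 grip w 0.259 F 59.5 z 0.004 t 36.6
 w 0.261 contact True z 0.04 [0.0003 0.0001]
 t 40.7
bar 5 dx,dy mm [1.5 1. ] dyaw deg -0.1 res 127.9
bar 4 dx,dy mm [1.2 1.4] dyaw deg 0.0 res 97.3
bar 3 dx,dy mm [0.9 0.2] dyaw deg -0.1 res 95.9
bar 2 dx,dy mm [1.1 0.3] dyaw deg -0.0 res 88.4
bar 1 dx,dy mm [0.8 1.1] dyaw deg 0.4 res 101.3
43.9083
```

View pics/call.png

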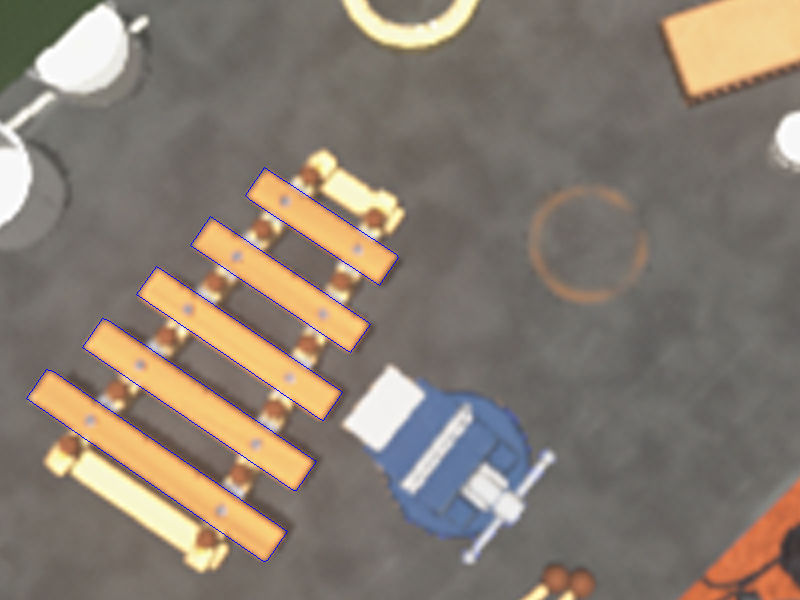

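View pics/sidef.png

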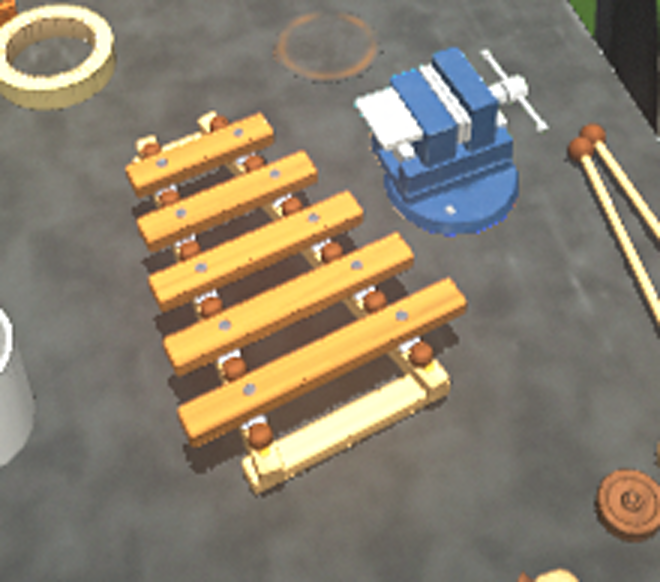

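Both views show all five bars flat, square and in order between the buttons. Each is within about 1.5 mm of its seat centre, and the arm is clear.

```bash
python3 -c "
from cell import ctrl
print(ctrl.sign_off())"
```

```text
the job is handed in; nothing more can be done
None
```

All five bars are on their seats in order of length, flat, square and centred to about 1.5 mm by the top camera, and the job was handed in at about 44 s on the robot's clock.

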